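# Push a cartridge home in the reader's self-centring dock

## Task

Take the long metal cartridge from the bench, lay it flat on the dock's open deck with its nose towards the converging rails, ahead of the visor, and let go of it. Then, from behind, push it in between the rails under the clear visor until the contact block inside has given way and comes firmly to its stop, but do not ram it (stop well below 20 N), and draw back, leaving the cartridge there. Leave the shorter blank and everything else on the bench alone.

Things in the scene. Friction and masses are not known exactly. Their poses are not given: they have to be found in the camera images.
- cartridge: The cartridge: a slim metal bar, 100 mm long (its x), 34 mm wide (y), 28 mm tall (z), about 0.14 kg (0.1 to 0.2), lying flat on the bench. Origin: centre of its underside. +x points to its nose, the end with two rounded upright corners (6 mm radius) and a small white dot on the top near it; the tail is flat and square.
- cartridge_nose (a point): Middle of the cartridge's nose face, on its lower edge, 50 mm along +x from the cartridge's origin.
- dock: The reader's dock, fixed to the bench. Origin: on the bench surface below the middle of the visor's lip; +x is the way in, away from the robot, y across, z up (below: mm in this frame). A flat metal deck, top at z=8, spans x=-110 to 190, y=-62 to 62; bare from x=-110 to -10. Home means nose at x=115 to 123 (differs from start to start), tail at x=15 to 23, under the visor.
- rail_mouth (a point): Middle of the mouth of the two steel guide rails, on the deck, at x=-10 in the dock's frame. The polished rails (friction about 0.3) are 8 mm thick and 18 mm high (to z=26). Here they stand 102 mm apart and from here converge evenly to the channel.
- channel (a point): Start of the parallel channel, on the deck, at x=70 in the dock's frame: from here to x=130 the rails stand 37 mm apart. The home cartridge's tail is still in the wider, tapering part.
- visor_lip (a point): Middle of the lower edge of the clear 5 mm visor, 70 mm above the bench, 116 mm wide (y). From it the visor rises inwards at 33 degrees to the white housing (dock x=60 to 190, up to z=120). A tool held upright cannot follow the cartridge under the lip; one leaning back towards the robot by about 30 degrees or a little more, fingers pointing in and down, can.
- contacts (a joint): Travel of the dock's black contact block at the end of the channel (m): 0 to 0.002 at the start, 0.008 when fully pushed in. It faces the nose, gives way at about 4 N and stays where it is pushed. How deep in the dock it ends differs from start to start by 8 mm (nose at x=115 to 123 mm in the dock's frame) and must be felt.
- buffer (a joint): Overload buffer behind the contact block (m): a spring of 2.5 N per mm that only starts to give noticeably once the block is fully in; 0 unloaded, springs back when let go. More than 0.008 (20 N) damages the dock.
- beaker: A small empty glass beaker, 60 mm wide, 60 mm tall. Origin: centre of its underside. To be left alone.
- dish: A closed petri dish, 60 mm wide, 13 mm tall. Origin: centre of its underside. To be left alone.
- rack: A blue tube rack with a few capped tubes, 200 x 100 mm, 67 mm tall with the caps. Origin: centre of its underside. To be left alone.
- jar: A small amber jar, 44 mm wide, 70 mm tall. Origin: centre of its underside. To be left alone.
- marker: A marker pen lying on the bench, 125 mm long, 13 mm thick. Origin: centre of its underside. To be left alone.
- blank: The blank: the same shape and metal as the cartridge but shorter and lower, 60 x 34 x 20 mm; not to be used. Origin: centre of its underside. To be left alone.
There are look-alikes about, which are no part of the job. Leave any red or yellow look-alike of the cartridge alone.

How it is judged:
By the outcome, as a careful person would: the job done as asked, in the order asked, and still so for the second after the job is handed in, with the robot touching nothing.
It also fails if it takes over 61 s, if anything falls off the work surface, if the arm or the gripper's body presses on something with over 40 N, if the wrist force passes 120 N, or if a joint passes its speed limit or range.

## Robot

A 6-joint arm with a two-finger parallel gripper is mounted at the origin on the work surface. World frame = base frame: x ahead of the robot, y to its left, z up, the work surface at z = 0. Lengths are in m, angles in rad, forces in N, time in s.
With the tool pointing down it reaches from about 0.25 to 0.725 m from the base axis. Payload 4 kg.
Tool frame: the origin (TCP) lies midway between the tips of the shut fingers; the grasp point (between the pads) lies bot.tcp_to_grasp behind it (bot.tcp_to_grasp is the distance from the TCP to the grasp point, in m); z points along the fingers, y is the line along which they close (so a half turn about z gives the same grasp; the last joint's range is limited). The gripper opens to 85 mm and grips with 20 to 120 N. Pads are 22 mm wide; open, the fingers measure 114 mm over their backs; the gripper's body (76 mm by 85 mm) begins 54 mm behind the grasp point. The pads swing forward as they close: fully open they stand 13 mm farther back than shut.
Start: joints at [1.334, 0.241, 0.005, 1.335, 0, 1.571], TCP at [0.117, 0.486, 0.231] pointing down, gripper open.
Joint ranges: [-2.72, 2.72], [-1.05, 1.87], [-1.09, 1.28], [-1.99, 2.15], [-1.42, 1.44], [-3.14, 3.14]. Speed limits (rad/s): [2.79, 2.79, 3.14, 3.14, 3.14, 3.14].

## Interface

Orientations are given as a unit quaternion [x, y, z, w].
In Python, from workcell import readout, camera, bot gives the robot as it stands. The module is installed in compiled form; this text tells all that it offers.
- The arm moves only by the tool jog_arm, never from a script. Its argument "motion" is a list of rows, each an object of numbers: "x", "y", "z": the shift along the tool's x, y, z in mm; "spin": the turn about the tool's z in degrees; "fingers": the closure, from -1 (fully open) to 1 (shut). A call has 1 to 8 rows; each row is the pose to reach, as a shift and turn from the pose commanded when the call began, along the tool's axes at that moment; what a row does not reach only later rows make up. A row lasts 1/8 s, in which the tool goes at most 62.5 mm and 10.7 degrees, less where a joint would pass 70% of its speed; a pose out of reach is approached as far as the arm can. A call with a gripper value outside its range is refused whole. The fingers move at their own pace and stop on an object; the grip force is fixed at half the most. Time passes only in rows, so rows that repeat a pose let the fingers close. It gives the time, the measured TCP pose, the force, the opening and the grip force at its end, in the units of the state.
- readout.get_obs(): the state, without advancing time (a new reading comes with each control period).
- camera(name): name is "scene" or "top" or "wrist"; returns a dict with "pixels" (420x560x3 uint8, red, green, blue), "K" (3x3 intrinsics, pixels), "dist" ([k1, k2, p1, p2, k3] as OpenCV has them; the pictures are not rectified), "rvec" (rotation vector, rad) and "tvec" (3), from world to camera coordinates, as OpenCV has them. Camera axes: x right, y down, z forward; pixel columns grow to the right and rows downward; lengths in m; the calibration is good to about 2 mm. A picture is of the moment at which its call begins. There is no depth.
- bot.job_done(): hands the job in; it is judged then, once.
The state is a dict: "clock": time; "joint_pos": joint angles; "joint_vel": joint speeds; "tau": joint torques, N m; "eef_pos": TCP position; "tool_rot": TCP orientation; "ft_force": force on the tool from outside, world axes, zero at the start; "ft_torque": the same for the moment, N m; "grip_width": finger opening in m; "grasp_force": force on a finger pad.
Only numpy, scipy, OpenCV 4.12 (cv2) and the standard library are available. Lean on these libraries where they do the work, as an engineer would, in place of code of your own. Each camera call takes 0.05 s, during which the arm holds its last target. There are 200 camera calls.

## Working session

There is one attempt and no reset: what is moved stays moved. The work goes in short steps, Python scripts to look and compute and a tool call to move; the robot and the scene stay as the last step left them, time stands still between calls to the robot, and variables do not carry over. Pictures are saved under pics/ and viewed, at most 10 in all, crops included, and the job is handed in when it is done.

Besides the shell and the picture viewer there is one more tool, called after "Emit:" as name(argument=value, ...), one argument or row to a line, values as JSON. jog_arm: Moves the arm, as the interface text tells. Its arguments: {"type":"object","properties":{"motion":{"type":"array"}},"required":["motion"]}

```bash
mkdir -p pics; cat > h.py <<'E'
import numpy as np, cv2
from workcell import readout, camera, bot
from scipy.spatial.transform import Rotation as R
def snap(name,fn):
    c=camera(name); cv2.imwrite('pics/'+fn,c['pixels'][:,:,::-1]); np.savez('pics/'+fn+'.npz',**c); return c
def load(fn): return dict(np.load('pics/'+fn+'.npz'))
def world(c,uv,z):
    uv=np.array(uv,float).reshape(-1,1,2); n=cv2.undistortPoints(uv,c['K'],c['dist'])[:,0]
    M=cv2.Rodrigues(c['rvec'])[0]; o=-M.T@c['tvec'].ravel(); d=np.c_[n,np.ones(len(n))]@M
    return o+d*((z-o[2])/d[:,2])[:,None]
def pix(c,p): return cv2.projectPoints(np.array(p,float).reshape(-1,1,3),c['rvec'],c['tvec'],c['K'],c['dist'])[0][:,0]
E
python3 - <<'E'
from h import *
a=snap('top','top1.png'); b=snap('scene','sc1.png')
o=readout.get_obs(); print(o['eef_pos'],o['tool_rot'],bot.tcp_to_grasp,o['ft_force'])
print(R.from_quat(o['tool_rot']).as_matrix().round(3))
E
```

```text
[0.1171528  0.48550315 0.23050075] [ 1.18114977e-01  9.92999472e-01 -9.43064585e-04 -1.05723006e-04] 0.0187 [ 0.10341252 -0.55360169  0.35493869]
[[-0.972  0.235 -0.   ]
 [ 0.235  0.972 -0.002]
 [-0.    -0.002 -1.   ]]
```

View pics/top1.png

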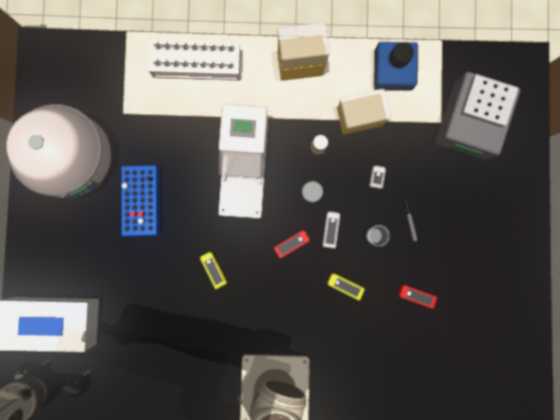

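View pics/sc1.png

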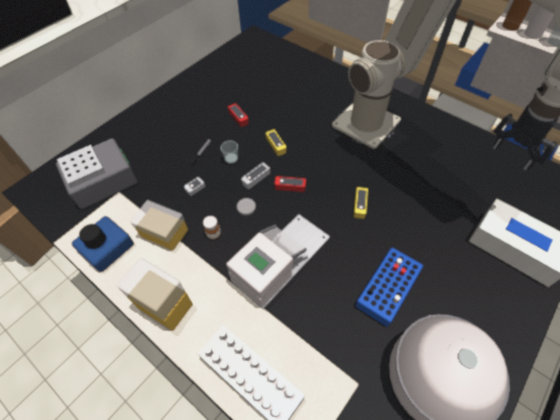

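Top view: candidates are the metal bar at (332,230), the short metal bar at (378,177, the blank), red bars at (292,244) and (418,297), and yellow bars at (213,270) and (346,287). The metal, longer one at (332,230) fits. I'll confirm it in a crop that also shows the dock at (243,160).

```bash
python3 - <<'E'
from h import *
c=load('top1.png'); im=c['pixels'][:,:,::-1]
a=cv2.resize(im[95:260,205:400],None,fx=4,fy=3.6*4/3.6,interpolation=cv2.INTER_CUBIC)[:600]
a=im[100:250,205:395]; a=cv2.resize(a,(760,600),interpolation=cv2.INTER_CUBIC); cv2.imwrite('pics/crop1.png',a)
E
```

```text
(no output)
```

View pics/crop1.png

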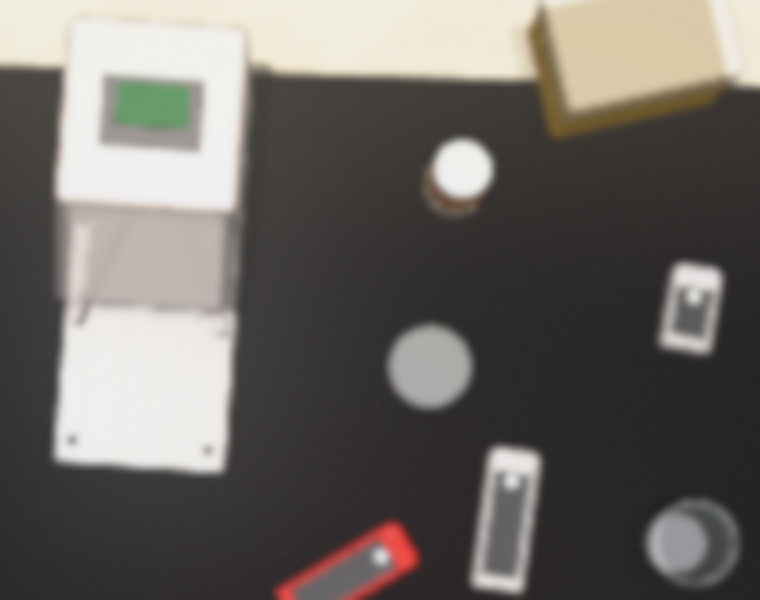

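The crop confirms it: the long bare-metal bar, centred at crop (506,520), has its white dot and rounded end up at (511,480). The dock's deck has its front corners at (55,462) and (225,472), with the visor above them.

```bash
python3 - <<'E'
from h import *
c=load('top1.png')
f=lambda p:[((u+.5)/4-.5+205,(v+.5)/4-.5+100) for u,v in p]
q=world(c,f([(487,447),(541,452),(525,592),(471,588),(511,481)]),.028); print(q.round(4))
n=(q[0]+q[1])/2;t=(q[2]+q[3])/2; print('cart c',q[:4].mean(0),'len',np.linalg.norm(n-t),'w',np.linalg.norm(q[0]-q[1]),'yaw',np.degrees(np.arctan2(*(n-t)[1::-1])))
d=world(c,f([(55,462),(225,472)]),.008); v=d[0]-d[1]; yaw=np.arctan2(-v[0],v[1]); print(d.round(4),'w',np.linalg.norm(v),np.degrees(yaw))
h=world(c,f([(72,17),(247,27),(237,210),(60,203)]),.120);print('housing',h.round(4))
l=world(c,f([(60,300),(236,312)]),.07);print('lip',l)
x=np.array([np.cos(yaw),np.sin(yaw),0]); print('dock o',d.mean(0)+.11*x)
b=world(c,[(292,244)],.02);print('red',b)
# refine cartridge by brightness
im=cv2.resize(c['pixels'],None,fx=4,fy=4,interpolation=cv2.INTER_CUBIC)
M=(im.min(2)>120).astype(np.uint8); roi=M[820:1000,1280:1370]
k=cv2.findContours(roi,cv2.RETR_EXTERNAL,cv2.CHAIN_APPROX_NONE)[0]; k=max(k,key=cv2.contourArea); r=cv2.minAreaRect(k); B=cv2.boxPoints(r)+[1280,820]
print(world(c,((B+.5)/4-.5),.028).round(4), world(c,((B+.5)/4-.5),.028).mean(0))
dk=M[850:1000,860:1060]*1
k=cv2.findContours(dk,cv2.RETR_EXTERNAL,cv2.CHAIN_APPROX_NONE)[0]; k=max(k,key=cv2.contourArea);B=cv2.boxPoints(cv2.minAreaRect(k))+[860,850]; print(world(c,((B+.5)/4-.5),.008).round(4))
E
```

```text
[[ 0.5162 -0.1372  0.028 ]
 [ 0.5137 -0.1765  0.028 ]
 [ 0.4119 -0.1668  0.028 ]
 [ 0.4137 -0.1277  0.028 ]
 [ 0.492  -0.1551  0.028 ]]
cart c [ 0.46387625 -0.1520491   0.028     ] len 0.10258179272086305 w 0.039389849258895764 yaw -5.4040460857831105
[[0.4977 0.1787 0.008 ]
 [0.4938 0.0532 0.008 ]] w 0.1255240438905922 -1.8120941462093443
housing [[0.7965 0.1634 0.12  ]
 [0.7931 0.0438 0.12  ]
 [0.6669 0.047  0.12  ]
 [0.6682 0.1673 0.12  ]]
lip [[0.60915046 0.17132035 0.07      ]
 [0.60411094 0.04697183 0.07      ]]
dock o [0.60570298 0.11248356 0.008     ]
red [[ 0.41880721 -0.03996244  0.02      ]]
[[ 0.4145 -0.1268  0.028 ]
 [ 0.5182 -0.1387  0.028 ]
 [ 0.5141 -0.1772  0.028 ]
 [ 0.4104 -0.1651  0.028 ]] [ 0.46431581 -0.151961    0.028     ]
[[0.5066 0.1805 0.008 ]
 [0.51   0.053  0.008 ]
 [0.4931 0.0525 0.008 ]
 [0.4896 0.1799 0.008 ]]
```

Emit:
jog_arm(
  motion=[
    {"x":-487,"y":-539,"z":0,"spin":-7.6,"fingers":-1},
    {"x":-487,"y":-539,"z":0,"spin":-7.6,"fingers":-1},
    {"x":-487,"y":-539,"z":0,"spin":-7.6,"fingers":-1},
    {"x":-487,"y":-539,"z":0,"spin":-7.6,"fingers":-1},
    {"x":-487,"y":-539,"z":0,"spin":-7.6,"fingers":-1},
    {"x":-487,"y":-539,"z":0,"spin":-7.6,"fingers":-1},
    {"x":-487,"y":-539,"z":0,"spin":-7.6,"fingers":-1},
    {"x":-487,"y":-539,"z":0,"spin":-7.6,"fingers":-1},
  ],
)

```text
clock: 1.1
eef_pos: [0.3566, 0.0448, 0.2313]
tool_rot: [0.052, 0.999, 0.0, 0.0]
ft_force: [1.3, 0.4, 0.5]
grip_width: 0.0854
grasp_force: 0.0
```

```bash
cat >> h.py <<'E'
def st():
    o=readout.get_obs(); M=R.from_quat(o['tool_rot']).as_matrix()
    print('t',round(o['clock'],2),'p',o['eef_pos'].round(4),'F',np.round(o['ft_force'],2),'w',round(float(o['grip_width']),4),'g',round(float(o['grasp_force']),1),'q',np.round(o['joint_pos'],3)); print(M.round(4).tolist()); return o,M
def to(p,yaw):
    o,M=st(); d=M.T@(np.array(p)-o['eef_pos'])*1000; y=np.degrees(np.arctan2(M[1,0],M[0,0])); print('shift',d.round(1),'spin',round((y-yaw+90)%180-90,2))
E
python3 -c "
from h import *
to([.464,-.152,.23],174)"
```

```text
t 1.1 p [0.3566 0.0448 0.2313] F [1.28 0.39 0.47] w 0.0854 g 0.0 q [ 0.125 -0.041 -0.312  1.298  0.     0.229]
[[-0.9946, 0.1041, 0.0006], [0.1041, 0.9946, 0.0004], [-0.0005, 0.0004, -1.0]]
shift [-127.3 -184.6    1.3] spin 0.03
```

Emit:
jog_arm(
  motion=[
    {"x":-127,"y":-185,"z":60},
    {"x":-127,"y":-185,"z":60},
    {"x":-127,"y":-185,"z":60},
    {"x":-127,"y":-185,"z":60},
    {"x":-127,"y":-185,"z":60},
  ],
)

```text
validation failed for argument at $.mo...
```

```bash
python3 -c "
from h import *
to([.464,-.152,.0127],174)
snap('wrist','w1.png')"
```

```text
t 1.1 p [0.3566 0.0448 0.2313] F [1.28 0.39 0.47] w 0.0854 g 0.0 q [ 0.125 -0.041 -0.312  1.298  0.     0.229]
[[-0.9946, 0.1041, 0.0006], [0.1041, 0.9946, 0.0004], [-0.0005, 0.0004, -1.0]]
shift [-127.2 -184.7  218.6] spin 0.03
```

View pics/w1.png

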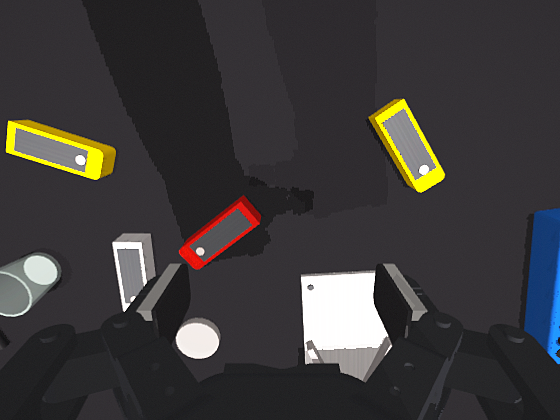

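The move was refused because every row needs all five fields. The wrist view shows the cartridge at (133,270) and the deck at (345,310), which fits the map.

Emit:
jog_arm(
  motion=[
    {"x":-127,"y":-185,"z":90,"spin":0,"fingers":-1},
    {"x":-127,"y":-185,"z":90,"spin":0,"fingers":-1},
    {"x":-127,"y":-185,"z":90,"spin":0,"fingers":-1},
    {"x":-127,"y":-185,"z":90,"spin":0,"fingers":-1},
    {"x":-127,"y":-185,"z":90,"spin":0,"fingers":-1},
  ],
)

```text
clock: 1.78
eef_pos: [0.4629, -0.1524, 0.1386]
tool_rot: [0.054, 0.999, 0.0, -0.002]
ft_force: [-0.5, 0.3, -0.0]
grip_width: 0.0857
grasp_force: 0.0
```

```bash
python3 - <<'E'
from h import *
to([.464,-.152,.0127],174)
c=snap('wrist','w2.png')
print(pix(c,[[.464,-.152,.028]]))
E
```

```text
t 1.77 p [ 0.4629 -0.1524  0.1386] F [-0.47  0.27 -0.01] w 0.0857 g 0.0 q [-0.318  0.281 -0.191  1.102 -0.    -0.209]
[[-0.9941, 0.1084, -0.0041], [0.1084, 0.9941, 0.0011], [0.0042, 0.0006, -1.0]]
shift [ -1.6   0.4 125.9] spin -0.22
[[283.26640215 204.46654963]]
```

View pics/w2.png

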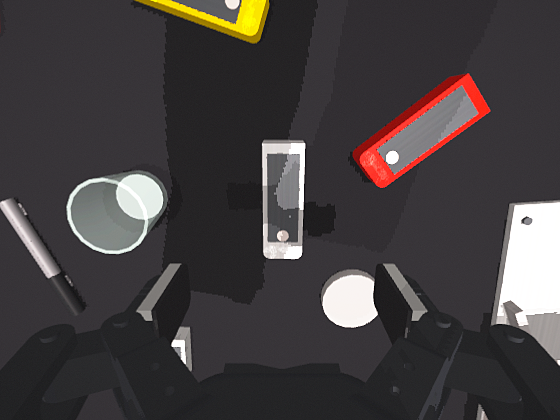

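The cartridge lies centred between the fingers at (284,200), its box 262 to 306 by 141 to 259, and the open fingers clear the dish at (350,298). I'll descend and grip.

Emit:
jog_arm(
  motion=[
    {"x":0,"y":0,"z":134,"spin":0,"fingers":-1},
    {"x":0,"y":0,"z":134,"spin":0,"fingers":-1},
    {"x":0,"y":0,"z":134,"spin":0,"fingers":-1},
    {"x":0,"y":0,"z":134,"spin":0,"fingers":-1},
    {"x":0,"y":0,"z":134,"spin":0,"fingers":1},
    {"x":0,"y":0,"z":134,"spin":0,"fingers":1},
    {"x":0,"y":0,"z":134,"spin":0,"fingers":1},
    {"x":0,"y":0,"z":134,"spin":0,"fingers":1},
  ],
)

```text
clock: 2.82
eef_pos: [0.4644, -0.1509, 0.0089]
tool_rot: [0.052, 0.999, -0.0, 0.001]
ft_force: [-0.4, 0.2, 7.4]
grip_width: 0.0328
grasp_force: 61.5
```

Emit:
jog_arm(
  motion=[
    {"x":0,"y":0,"z":0,"spin":0,"fingers":1},
    {"x":0,"y":0,"z":0,"spin":0,"fingers":1},
    {"x":0,"y":0,"z":-90,"spin":0,"fingers":1},
    {"x":0,"y":0,"z":-90,"spin":0,"fingers":1},
    {"x":0,"y":0,"z":-90,"spin":0,"fingers":1},
  ],
)

```text
clock: 3.45
eef_pos: [0.4651, -0.1512, 0.0997]
tool_rot: [0.052, 0.999, -0.001, 0.003]
ft_force: [-0.1, 0.4, -1.7]
grip_width: 0.0329
grasp_force: 60.7
```

```bash
python3 - <<'E'
from h import *
to([.542,.1135,.097],178.2)
snap('wrist','w3.png')
E
```

```text
t 3.45 p [ 0.4651 -0.1512  0.0997] F [-0.08  0.41 -1.73] w 0.0329 g 60.7 q [-0.314  0.316 -0.256  0.994 -0.    -0.21 ]
[[-0.9945, 0.1042, 0.0055], [0.1042, 0.9946, -0.0018], [-0.0056, -0.0012, -1.0]]
shift [-48.9 271.2   2.7] spin -4.18
```

View pics/w3.png

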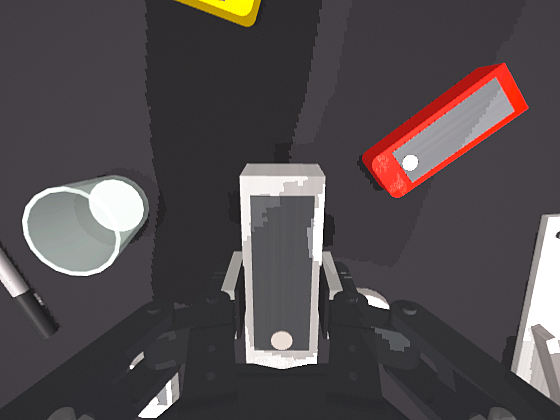

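```bash
python3 - <<'E'
from h import *
c=load('w3.png'); o,M=st()
q=world(c,[(241,175),(326,175),(281.5,341)],.119); print(q); 
for p in q: print((M.T@(p-o['eef_pos'])*1000).round(1))
E
```

```text
t 3.5 p [ 0.4636 -0.1507  0.0979] F [-0.81 -0.04 -2.3 ] w 0.0327 g 60.7 q [-0.314  0.318 -0.258  0.993 -0.    -0.21 ]
[[-0.9946, 0.1041, 0.0019], [0.1041, 0.9946, -0.0006], [-0.002, -0.0004, -1.0]]
[[ 0.41261224 -0.1628568   0.119     ]
 [ 0.41607641 -0.12952569  0.119     ]
 [ 0.49339174 -0.15520188  0.119     ]]
[ 49.4 -17.5 -21.1]
[ 49.5  16.1 -21.2]
[-30.1  -1.4 -21. ]
```

Emit:
jog_arm(
  motion=[
    {"x":-49,"y":271,"z":-10,"spin":-4.2,"fingers":1},
    {"x":-49,"y":271,"z":-10,"spin":-4.2,"fingers":1},
    {"x":-49,"y":271,"z":-10,"spin":-4.2,"fingers":1},
    {"x":-49,"y":271,"z":-10,"spin":-4.2,"fingers":1},
    {"x":-49,"y":271,"z":-10,"spin":-4.2,"fingers":1},
    {"x":-49,"y":271,"z":-10,"spin":-4.2,"fingers":1},
    {"x":-49,"y":271,"z":-10,"spin":-4.2,"fingers":1},
    {"x":-49,"y":271,"z":-10,"spin":-4.2,"fingers":1},
  ],
)

```text
clock: 4.5
eef_pos: [0.5393, 0.1126, 0.1066]
tool_rot: [0.016, 1.0, -0.0, -0.001]
ft_force: [0.9, -0.4, -2.2]
grip_width: 0.0326
grasp_force: 60.8
```

```bash
python3 - <<'E'
from h import *
to([.542,.1135,.0175],178.2)
snap('scene','sc2.png'); c=load('sc2.png')
print(pix(c,[[.545,.1137,.07]]))
a=c['pixels'][150:320,180:400,::-1]; cv2.imwrite('pics/sc2c.png',cv2.resize(a,(770,595),interpolation=cv2.INTER_CUBIC))
E
```

```text
t 4.5 p [0.5393 0.1126 0.1066] F [ 0.93 -0.45 -2.18] w 0.0326 g 60.8 q [ 0.206  0.425 -0.069  1.078 -0.     0.239]
[[-0.9995, 0.0328, -0.0018], [0.0328, 0.9995, -0.0007], [0.0018, -0.0007, -1.0]]
shift [-2.8  1.1 89. ] spin -0.08
[[303.22964838 223.77710367]]
```

View pics/sc2c.png

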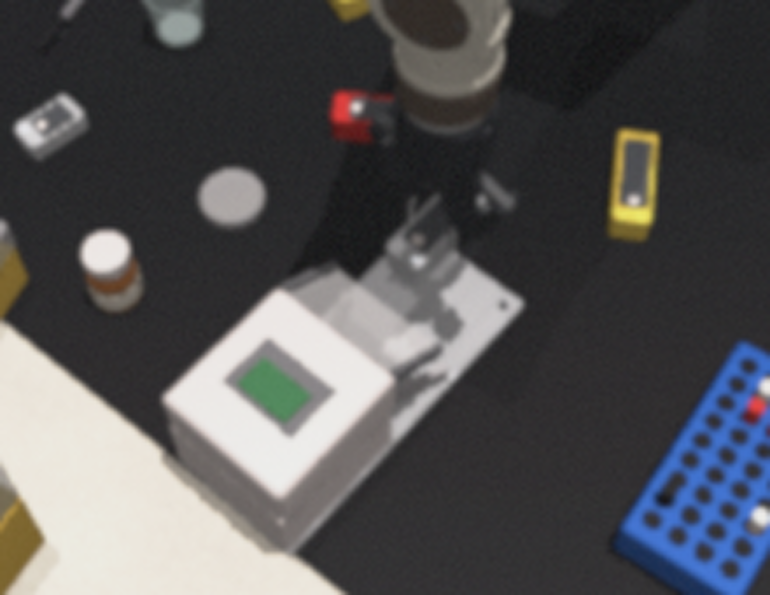

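The gripper holds the cartridge above the open deck (crop about (420,250)), ahead of the visor at (370,320). I'll lower and release it, then raise the tool.

Emit:
jog_arm(
  motion=[
    {"x":-2,"y":1,"z":60,"spin":0,"fingers":1},
    {"x":-2,"y":1,"z":80,"spin":0,"fingers":1},
    {"x":-2,"y":1,"z":87,"spin":0,"fingers":1},
    {"x":-2,"y":1,"z":88,"spin":0,"fingers":1},
    {"x":-2,"y":1,"z":88,"spin":0,"fingers":1},
  ],
)

```text
clock: 5.18
eef_pos: [0.5433, 0.1149, 0.0206]
tool_rot: [0.016, 1.0, 0.0, 0.001]
ft_force: [-0.2, 1.0, -2.0]
grip_width: 0.0326
grasp_force: 60.7
```

```bash
python3 -c "
from h import *
st()"
```

```text
t 5.17 p [0.5433 0.1149 0.0206] F [-0.17  1.   -2.01] w 0.0326 g 60.7 q [ 0.208  0.524 -0.164  0.88  -0.     0.24 ]
[[-0.9995, 0.0313, 0.0026], [0.0313, 0.9995, 0.0005], [-0.0026, 0.0006, -1.0]]
```

Emit:
jog_arm(
  motion=[
    {"x":0,"y":0,"z":2,"spin":0,"fingers":1},
    {"x":0,"y":0,"z":3,"spin":0,"fingers":1},
    {"x":0,"y":0,"z":3,"spin":0,"fingers":-1},
    {"x":0,"y":0,"z":3,"spin":0,"fingers":-1},
    {"x":0,"y":0,"z":3,"spin":0,"fingers":-1},
    {"x":0,"y":0,"z":3,"spin":0,"fingers":-1},
    {"x":0,"y":0,"z":-50,"spin":0,"fingers":-1},
    {"x":0,"y":0,"z":-100,"spin":0,"fingers":-1},
  ],
)

```text
clock: 6.18
eef_pos: [0.5416, 0.1148, 0.1199]
tool_rot: [0.015, 1.0, -0.0, -0.001]
ft_force: [0.6, 0.3, 0.7]
grip_width: 0.0854
grasp_force: 0.0
```

Emit:
jog_arm(
  motion=[
    {"x":0,"y":0,"z":-60,"spin":0,"fingers":1},
    {"x":0,"y":0,"z":-120,"spin":0,"fingers":1},
    {"x":0,"y":0,"z":-120,"spin":0,"fingers":1},
    {"x":0,"y":0,"z":-120,"spin":0,"fingers":1},
  ],
)

```text
clock: 6.68
eef_pos: [0.5419, 0.1149, 0.2391]
tool_rot: [0.015, 1.0, -0.0, 0.0]
ft_force: [0.1, -0.4, -0.1]
grip_width: 0.0123
grasp_force: 0.0
```

```bash
python3 - <<'E'
from h import *
st()
c=snap('wrist','w4.png')
E
```

```text
t 6.67 p [0.5419 0.1149 0.2391] F [ 0.13 -0.37 -0.07] w 0.0123 g 0.0 q [ 0.209  0.346  0.169  1.394 -0.     0.24 ]
[[-0.9995, 0.0308, 0.0], [0.0308, 0.9995, -0.0], [-0.0, -0.0, -1.0]]
```

View pics/w4.png

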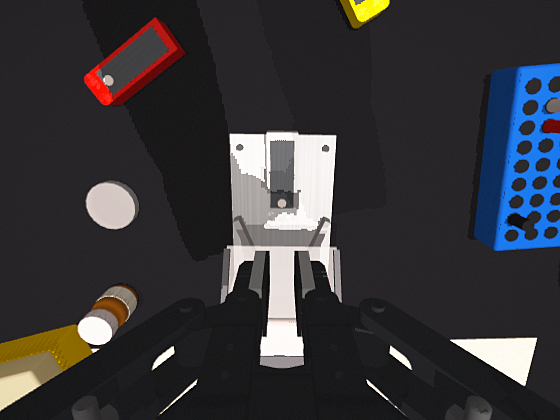

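The cartridge lies straight on the deck, tail edge at (266–298,131), nose near (282,213) ahead of the lip at row 247 and between the rail mouths at (236,217) and (328,217). The moves offer no tilt row, so I'll test in free space how the arm behaves at its reach limit.

Emit:
jog_arm(
  motion=[
    {"x":-60,"y":0,"z":-40,"spin":0,"fingers":1},
    {"x":-120,"y":0,"z":-60,"spin":0,"fingers":1},
    {"x":-180,"y":0,"z":-60,"spin":0,"fingers":1},
    {"x":-240,"y":0,"z":-60,"spin":0,"fingers":1},
    {"x":-280,"y":0,"z":-60,"spin":0,"fingers":1},
    {"x":-280,"y":0,"z":-60,"spin":0,"fingers":1},
  ],
)

```text
clock: 7.48
eef_pos: [0.7166, 0.093, 0.3201]
tool_rot: [0.016, 1.0, -0.001, -0.005]
ft_force: [1.3, 0.1, 1.9]
grip_width: 0.0002
grasp_force: 0.0
```

```bash
python3 - <<'E'
from h import *
st()
c=load('w4.png')
for n,p,z in [('deck',[(230,134),(336,134)],.008),('lip',[(228,247),(335,247)],.07),('tail',[(266,131.5),(298,131.5)],.036),('dot',[(282,203)],.036),('rails',[(237,217),(327,217)],.026)]:
    print(n,world(c,p,z).round(4).tolist())
E
```

```text
t 7.47 p [0.7166 0.093  0.3201] F [1.29 0.11 1.88] w 0.0002 g 0.0 q [ 0.129  0.84   1.227  1.968 -0.     0.161]
[[-0.9994, 0.0319, -0.0105], [0.0319, 0.9995, -0.0015], [0.0104, -0.0018, -0.9999]]
deck [[0.4939, 0.0561, 0.008], [0.4976, 0.1781, 0.008]]
lip [[0.6074, 0.0546, 0.07], [0.6109, 0.1693, 0.07]]
tail [[0.4903, 0.0991, 0.036], [0.4913, 0.133, 0.036]]
dot [[0.5702, 0.1137, 0.036]]
rails [[0.589, 0.0597, 0.026], [0.5922, 0.1665, 0.026]]
```

Emit:
jog_arm(
  motion=[
    {"x":0,"y":0,"z":-60,"spin":0,"fingers":1},
    {"x":0,"y":0,"z":-120,"spin":0,"fingers":1},
    {"x":0,"y":0,"z":-180,"spin":0,"fingers":1},
    {"x":0,"y":0,"z":-180,"spin":0,"fingers":1},
  ],
)

```text
clock: 7.98
eef_pos: [0.6291, 0.0824, 0.451]
tool_rot: [0.015, 1.0, 0.002, 0.012]
ft_force: [-0.1, -1.0, -0.6]
grip_width: 0.0001
grasp_force: 0.0
```

```bash
python3 - <<'E'
from h import *
st()
E
```

```text
t 7.97 p [0.6291 0.0824 0.451 ] F [-0.06 -1.02 -0.57] w 0.0001 g 0.0 q [ 0.13   0.671  1.273  2.149 -0.     0.161]
[[-0.9992, 0.0307, 0.0247], [0.0308, 0.9995, 0.0032], [-0.0246, 0.004, -0.9997]]
```

Emit:
jog_arm(
  motion=[
    {"x":0,"y":0,"z":-60,"spin":0,"fingers":1},
    {"x":0,"y":0,"z":-120,"spin":0,"fingers":1},
    {"x":0,"y":0,"z":-180,"spin":0,"fingers":1},
    {"x":0,"y":0,"z":-240,"spin":0,"fingers":1},
  ],
)

```text
clock: 8.48
eef_pos: [0.6079, 0.0797, 0.5072]
tool_rot: [0.015, 0.998, 0.008, 0.057]
ft_force: [-0.7, 0.2, -0.0]
grip_width: -0.0001
grasp_force: 0.0
```

```bash
python3 - <<'E'
from h import *
st()
E
```

```text
t 8.47 p [0.6079 0.0797 0.5072] F [-0.71  0.23 -0.02] w -0.0001 g 0.0 q [0.13  0.58  1.274 2.149 0.    0.161]
[[-0.993, 0.0298, 0.1139], [0.0317, 0.9994, 0.015], [-0.1134, 0.0185, -0.9934]]
```

The tool tilts outward once joint 4 is at its limit. I'll keep going up to about 33°.

Emit:
jog_arm(
  motion=[
    {"x":0,"y":0,"z":-100,"spin":0,"fingers":1},
    {"x":0,"y":0,"z":-200,"spin":0,"fingers":1},
    {"x":0,"y":0,"z":-300,"spin":0,"fingers":1},
    {"x":0,"y":0,"z":-400,"spin":0,"fingers":1},
    {"x":0,"y":0,"z":-500,"spin":0,"fingers":1},
    {"x":0,"y":0,"z":-500,"spin":0,"fingers":1},
  ],
)

```text
clock: 9.22
eef_pos: [0.5786, 0.0758, 0.5668]
tool_rot: [0.015, 0.994, 0.016, 0.106]
ft_force: [0.3, 0.1, -0.1]
grip_width: 0.0002
grasp_force: 0.0
```

```bash
python3 - <<'E'
from h import *
st()
E
```

```text
t 9.22 p [0.5786 0.0758 0.5668] F [ 0.34  0.12 -0.12] w 0.0002 g 0.0 q [0.13  0.481 1.274 2.149 0.    0.161]
[[-0.9771, 0.0272, 0.2112], [0.0338, 0.999, 0.0277], [-0.2102, 0.0342, -0.9771]]
```

Emit:
jog_arm(
  motion=[
    {"x":15,"y":0,"z":60,"spin":0,"fingers":1},
    {"x":30,"y":0,"z":100,"spin":0,"fingers":1},
    {"x":30,"y":0,"z":100,"spin":0,"fingers":1},
  ],
)

```text
clock: 9.6
eef_pos: [0.5684, 0.0794, 0.458]
tool_rot: [0.015, 0.995, 0.015, 0.102]
ft_force: [0.7, 0.5, -0.1]
grip_width: 0.0003
grasp_force: 0.0
```

```bash
python3 - <<'E'
from h import *
st()
E
```

```text
t 9.6 p [0.5684 0.0794 0.458 ] F [ 0.75  0.46 -0.13] w 0.0003 g 0.0 q [ 0.14   0.253  0.587  1.698 -0.002  0.17 ]
[[-0.9786, 0.0274, 0.204], [0.0335, 0.9991, 0.0267], [-0.203, 0.0329, -0.9786]]
```

Emit:
jog_arm(
  motion=[
    {"x":150,"y":0,"z":-480,"spin":0,"fingers":1},
    {"x":150,"y":0,"z":-480,"spin":0,"fingers":1},
    {"x":150,"y":0,"z":-480,"spin":0,"fingers":1},
    {"x":150,"y":0,"z":-480,"spin":0,"fingers":1},
    {"x":150,"y":0,"z":-480,"spin":0,"fingers":1},
    {"x":150,"y":0,"z":-480,"spin":0,"fingers":1},
    {"x":150,"y":0,"z":-480,"spin":0,"fingers":1},
    {"x":150,"y":0,"z":-480,"spin":0,"fingers":1},
  ],
)

```text
clock: 10.6
eef_pos: [0.3595, 0.0694, 0.6447]
tool_rot: [0.015, 0.99, 0.022, 0.136]
ft_force: [0.6, -0.5, -0.1]
grip_width: 0.0001
grasp_force: 0.0
```

```bash
python3 - <<'E'
from h import *
st()
E
```

```text
t 10.6 p [0.3595 0.0694 0.6447] F [ 0.55 -0.52 -0.09] w 0.0001 g 0.0 q [ 0.204  0.01   0.863  2.149 -0.016  0.232]
[[-0.9626, 0.0237, 0.2698], [0.0357, 0.9986, 0.0396], [-0.2684, 0.0478, -0.9621]]
```

Emit:
jog_arm(
  motion=[
    {"x":-120,"y":0,"z":-480,"spin":0,"fingers":1},
    {"x":-120,"y":0,"z":-480,"spin":0,"fingers":1},
    {"x":-120,"y":0,"z":-480,"spin":0,"fingers":1},
    {"x":-120,"y":0,"z":-480,"spin":0,"fingers":1},
    {"x":-120,"y":0,"z":-480,"spin":0,"fingers":1},
    {"x":-120,"y":0,"z":-480,"spin":0,"fingers":1},
  ],
)

```text
clock: 11.35
eef_pos: [0.3586, 0.0555, 0.6674]
tool_rot: [0.015, 0.986, 0.027, 0.166]
ft_force: [0.1, -0.1, -0.6]
grip_width: -0.0002
grasp_force: 0.0
```

```bash
python3 - <<'E'
from h import *
st()
E
```

```text
t 11.35 p [0.3586 0.0555 0.6674] F [ 0.13 -0.12 -0.58] w -0.0002 g 0.0 q [ 0.156 -0.007  0.909  2.149 -0.003  0.186]
[[-0.9445, 0.0205, 0.328], [0.0386, 0.9981, 0.0487], [-0.3264, 0.0587, -0.9434]]
```

Emit:
jog_arm(
  motion=[
    {"x":-440,"y":0,"z":-220,"spin":0,"fingers":1},
    {"x":-440,"y":0,"z":-220,"spin":0,"fingers":1},
    {"x":-440,"y":0,"z":-220,"spin":0,"fingers":1},
    {"x":-440,"y":0,"z":-220,"spin":0,"fingers":1},
    {"x":-440,"y":0,"z":-220,"spin":0,"fingers":1},
    {"x":-440,"y":0,"z":-220,"spin":0,"fingers":1},
  ],
)

```text
clock: 12.1
eef_pos: [0.5159, 0.0376, 0.6648]
tool_rot: [0.015, 0.981, 0.03, 0.193]
ft_force: [-1.1, 0.1, 0.7]
grip_width: -0.0
grasp_force: 0.0
```

```bash
python3 - <<'E'
from h import *
st()
E
```

```text
t 12.1 p [0.5159 0.0376 0.6648] F [-1.13  0.12  0.69] w -0.0 g 0.0 q [0.054 0.305 1.275 2.149 0.032 0.092]
[[-0.9249, 0.0184, 0.3798], [0.0414, 0.9978, 0.0524], [-0.378, 0.0642, -0.9236]]
```

Emit:
jog_arm(
  motion=[
    {"x":60,"y":0,"z":-490,"spin":0,"fingers":1},
    {"x":60,"y":0,"z":-490,"spin":0,"fingers":1},
    {"x":60,"y":0,"z":-490,"spin":0,"fingers":1},
    {"x":60,"y":0,"z":-490,"spin":0,"fingers":1},
    {"x":60,"y":0,"z":-490,"spin":0,"fingers":1},
    {"x":60,"y":0,"z":-490,"spin":0,"fingers":1},
  ],
)

```text
clock: 12.85
eef_pos: [0.4667, 0.0401, 0.7178]
tool_rot: [0.016, 0.969, 0.034, 0.245]
ft_force: [0.3, -0.6, 0.2]
grip_width: 0.0001
grasp_force: 0.0
```

```bash
python3 - <<'E'
from h import *
st()
E
```

```text
t 12.85 p [0.4667 0.0401 0.7178] F [ 0.31 -0.64  0.17] w 0.0001 g 0.0 q [0.069 0.196 1.274 2.149 0.025 0.108]
[[-0.8793, 0.0136, 0.4761], [0.0471, 0.9972, 0.0585], [-0.4739, 0.0738, -0.8775]]
```

Emit:
jog_arm(
  motion=[
    {"x":30,"y":0,"z":-490,"spin":0,"fingers":1},
    {"x":30,"y":0,"z":-490,"spin":0,"fingers":1},
    {"x":30,"y":0,"z":-490,"spin":0,"fingers":1},
    {"x":30,"y":0,"z":-490,"spin":0,"fingers":1},
    {"x":30,"y":0,"z":-490,"spin":0,"fingers":1},
    {"x":30,"y":0,"z":-490,"spin":0,"fingers":1},
  ],
)

```text
clock: 13.6
eef_pos: [0.4147, 0.0403, 0.7635]
tool_rot: [0.016, 0.955, 0.039, 0.295]
ft_force: [0.3, -0.1, 0.1]
grip_width: -0.0001
grasp_force: 0.0
```

```bash
python3 - <<'E'
from h import *
st()
E
```

```text
t 13.6 p [0.4147 0.0403 0.7635] F [ 0.31 -0.07  0.14] w -0.0001 g 0.0 q [0.084 0.093 1.274 2.149 0.017 0.123]
[[-0.826, 0.0075, 0.5636], [0.0535, 0.9964, 0.0651], [-0.5611, 0.0839, -0.8235]]
```

```bash
python3 - <<'E'
from h import *
o,M=st(); print((M.T@(np.array([.440,.117,.12])-o['eef_pos'])*1000).round(1))
M2=M@R.from_euler('z',1.3,degrees=True).as_matrix(); print(M2.round(4))
E
```

```text
t 13.6 p [0.4147 0.0403 0.7635] F [ 0.31 -0.07  0.14] w -0.0001 g 0.0 q [0.084 0.093 1.274 2.149 0.017 0.123]
[[-0.826, 0.0075, 0.5636], [0.0535, 0.9964, 0.0651], [-0.5611, 0.0839, -0.8235]]
[344.3  22.6 549.2]
[[-0.8256  0.0263  0.5636]
 [ 0.0761  0.995   0.0651]
 [-0.5591  0.0966 -0.8235]]
```

Emit:
jog_arm(
  motion=[
    {"x":344,"y":23,"z":549,"spin":1.3,"fingers":1},
    {"x":344,"y":23,"z":549,"spin":1.3,"fingers":1},
    {"x":344,"y":23,"z":549,"spin":1.3,"fingers":1},
    {"x":344,"y":23,"z":549,"spin":1.3,"fingers":1},
    {"x":344,"y":23,"z":549,"spin":1.3,"fingers":1},
    {"x":344,"y":23,"z":549,"spin":1.3,"fingers":1},
    {"x":344,"y":23,"z":549,"spin":1.3,"fingers":1},
    {"x":344,"y":23,"z":549,"spin":1.3,"fingers":1},
  ],
)

```text
clock: 14.6
eef_pos: [0.4329, 0.0933, 0.3245]
tool_rot: [0.027, 0.954, 0.042, 0.294]
ft_force: [1.2, 1.1, -0.2]
grip_width: -0.0
grasp_force: 0.0
```

```bash
python3 - <<'E'
from h import *
o,M=st(); print((M.T@(np.array([.440,.117,.12])-o['eef_pos'])*1000).round(1))
E
```

```text
t 14.6 p [0.4329 0.0933 0.3245] F [ 1.2   1.12 -0.16] w -0.0 g 0.0 q [ 0.274 -0.361 -0.494  0.84  -0.09   0.302]
[[-0.8255, 0.0262, 0.5638], [0.076, 0.995, 0.065], [-0.5593, 0.0965, -0.8233]]
[110.3   4.1 173.9]
```

Emit:
jog_arm(
  motion=[
    {"x":110,"y":4,"z":174,"spin":0,"fingers":1},
    {"x":110,"y":4,"z":174,"spin":0,"fingers":1},
    {"x":110,"y":4,"z":174,"spin":0,"fingers":1},
    {"x":110,"y":4,"z":174,"spin":0,"fingers":1},
    {"x":110,"y":4,"z":174,"spin":0,"fingers":1},
    {"x":110,"y":4,"z":174,"spin":0,"fingers":1},
  ],
)

```text
clock: 15.35
eef_pos: [0.442, 0.1171, 0.1239]
tool_rot: [0.027, 0.954, 0.043, 0.295]
ft_force: [0.6, 0.8, -0.1]
grip_width: -0.0002
grasp_force: 0.0
```

```bash
python3 - <<'E'
from h import *
o,M=st(); print((M.T@(np.array([.440,.117,.02])-o['eef_pos'])*1000).round(1))
c=snap('wrist','w5.png')
E
```

```text
t 15.35 p [0.442  0.1171 0.1239] F [ 0.6   0.75 -0.1 ] w -0.0002 g 0.0 q [ 0.345 -0.1   -0.896  0.181 -0.13   0.362]
[[-0.8242, 0.0262, 0.5658], [0.0765, 0.9949, 0.0654], [-0.5612, 0.0972, -0.822]]
[ 60.  -10.2  84.3]
```

View pics/w5.png

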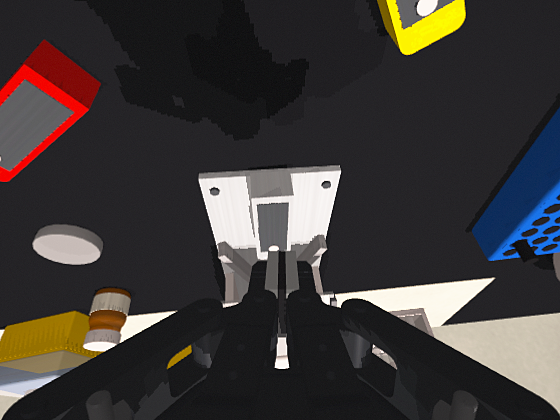

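The wrist view shows the cartridge at (271,215), straight on the deck, with the tilted fingers ahead of its tail and nothing else near. I'll descend behind the tail.

```bash
python3 - <<'E'
from h import *
o,M=st(); print((M.T@(np.array([.455,.1165,.021])-o['eef_pos'])*1000).round(1))
c=load('w5.png')
print('tail lower/upper', world(c,[(247,170),(293,170)],.036), world(c,[(199,177),(340,167)],.008), world(c,[(252,197),(291,195)],.036))
E
```

```text
t 15.4 p [0.4424 0.1172 0.1246] F [ 0.39  0.68 -0.24] w 0.0003 g 0.0 q [ 0.345 -0.1   -0.895  0.181 -0.13   0.362]
[[-0.8234, 0.0262, 0.5669], [0.0769, 0.9949, 0.0658], [-0.5622, 0.0977, -0.8212]]
[ 47.8 -10.4  92.2]
tail lower/upper [[0.45978523 0.09941587 0.036     ]
 [0.46391984 0.13247314 0.036     ]] [[0.49100682 0.05649777 0.008     ]
 [0.49405506 0.17677318 0.008     ]] [[0.4900324  0.10000373 0.036     ]
 [0.49198004 0.13095561 0.036     ]]
```

Emit:
jog_arm(
  motion=[
    {"x":25,"y":-5,"z":48,"spin":0,"fingers":1},
    {"x":48,"y":-10,"z":92,"spin":0,"fingers":1},
    {"x":48,"y":-10,"z":92,"spin":0,"fingers":1},
    {"x":48,"y":-10,"z":92,"spin":0,"fingers":1},
  ],
)

```text
clock: 15.9
eef_pos: [0.4546, 0.1169, 0.0214]
tool_rot: [0.027, 0.954, 0.043, 0.296]
ft_force: [-0.2, -0.7, 0.2]
grip_width: 0.0003
grasp_force: 0.0
```

```bash
python3 - <<'E'
from h import *
o,M=st()
d=np.array([np.cos(np.radians(1.8)),-np.sin(np.radians(1.8)),0])
for s in (20,60,100,140): print(s,(M.T@(d*s)).round(1))
print((M.T@np.array([0,0,-1.])).round(3))
E
```

```text
t 15.9 p [0.4546 0.1169 0.0214] F [-0.17 -0.7   0.19] w 0.0003 g 0.0 q [ 0.331  0.219 -1.021 -0.266 -0.122  0.35 ]
[[-0.8234, 0.0262, 0.5669], [0.0769, 0.9949, 0.0657], [-0.5622, 0.0977, -0.8212]]
20 [-16.5  -0.1  11.3]
60 [-49.5  -0.3  33.9]
100 [-82.5  -0.5  56.5]
140 [-115.6   -0.7   79. ]
[ 0.562 -0.098  0.821]
```

Emit:
jog_arm(
  motion=[
    {"x":-9,"y":0,"z":6,"spin":0,"fingers":1},
    {"x":-16.5,"y":0,"z":11.3,"spin":0,"fingers":1},
    {"x":-23,"y":0,"z":15.8,"spin":0,"fingers":1},
    {"x":-30,"y":0,"z":20.5,"spin":0,"fingers":1},
    {"x":-37,"y":0,"z":25.3,"spin":0,"fingers":1},
    {"x":-44,"y":0,"z":30.1,"spin":0,"fingers":1},
    {"x":-50,"y":0,"z":34.2,"spin":0,"fingers":1},
    {"x":-57.8,"y":-0.4,"z":39.5,"spin":0,"fingers":1},
  ],
)

```text
clock: 16.9
eef_pos: [0.5234, 0.1142, 0.0189]
tool_rot: [0.027, 0.954, 0.042, 0.294]
ft_force: [0.3, -0.1, -0.0]
grip_width: 0.0001
grasp_force: 0.2
```

```bash
python3 - <<'E'
from h import *
o,M=st()
c=snap('wrist','w6.png'); a=c['pixels'][120:320,180:380,::-1]; cv2.imwrite('pics/w6c.png',cv2.resize(a,(600,600),interpolation=cv2.INTER_CUBIC))
E
```

```text
t 16.9 p [0.5234 0.1142 0.0189] F [ 0.29 -0.11 -0.03] w 0.0001 g 0.2 q [ 0.262  0.308 -0.868 -0.204 -0.083  0.292]
[[-0.8254, 0.0261, 0.564], [0.076, 0.995, 0.0651], [-0.5594, 0.0965, -0.8232]]
```

View pics/w6c.png

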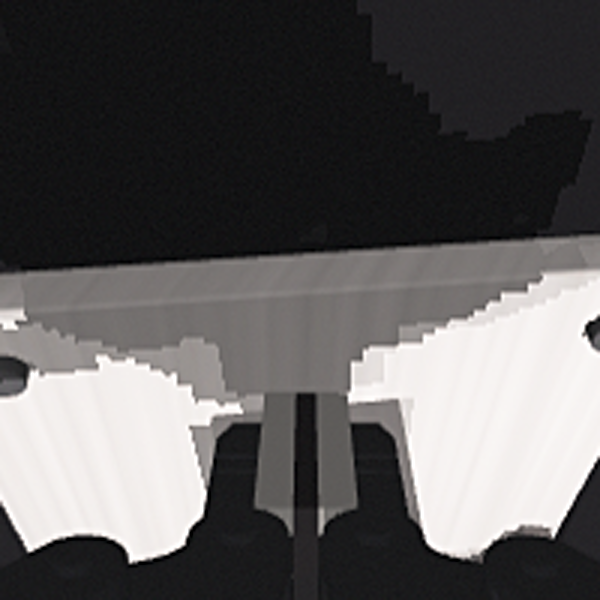

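The crop shows the deck with the fingertips at about (305,450) on it. The cartridge is out of sight ahead of the fingers, so it has been carried along. I'll go on more slowly while watching the force.

Emit:
jog_arm(
  motion=[
    {"x":-5.2,"y":0,"z":3.5,"spin":0,"fingers":1},
    {"x":-10.3,"y":0,"z":7.0,"spin":0,"fingers":1},
    {"x":-15.5,"y":0,"z":10.5,"spin":0,"fingers":1},
    {"x":-20.6,"y":0,"z":14.0,"spin":0,"fingers":1},
    {"x":-25.8,"y":0,"z":17.5,"spin":0,"fingers":1},
    {"x":-31.0,"y":0,"z":21.0,"spin":0,"fingers":1},
    {"x":-36.0,"y":0,"z":24.5,"spin":0,"fingers":1},
    {"x":-41.3,"y":0,"z":28.0,"spin":0,"fingers":1},
  ],
)

```text
clock: 17.95
eef_pos: [0.5735, 0.113, 0.0194]
tool_rot: [0.027, 0.954, 0.042, 0.295]
ft_force: [-1.0, 0.7, -0.9]
grip_width: 0.0001
grasp_force: 0.4
```

```bash
python3 - <<'E'
from h import *
o,M=st()
c=snap('top','top2.png'); a=c['pixels'][95:225,205:285,::-1]; cv2.imwrite('pics/top2c.png',cv2.resize(a,(369,600),interpolation=cv2.INTER_CUBIC))
E
```

```text
t 17.95 p [0.5735 0.113  0.0194] F [-1.    0.67 -0.9 ] w 0.0001 g 0.4 q [ 0.228  0.367 -0.751 -0.149 -0.064  0.264]
[[-0.8249, 0.0262, 0.5647], [0.0762, 0.995, 0.0652], [-0.5601, 0.0968, -0.8227]]
```

Emit:
jog_arm(
  motion=[
    {"x":-2.1,"y":0,"z":1.4,"spin":0,"fingers":1},
    {"x":-4.1,"y":0,"z":2.8,"spin":0,"fingers":1},
    {"x":-6.2,"y":0,"z":4.2,"spin":0,"fingers":1},
    {"x":-8.3,"y":0,"z":5.6,"spin":0,"fingers":1},
    {"x":-10.3,"y":0,"z":7.0,"spin":0,"fingers":1},
    {"x":-12.4,"y":0,"z":8.4,"spin":0,"fingers":1},
    {"x":-14.5,"y":0,"z":9.8,"spin":0,"fingers":1},
    {"x":-16.5,"y":0,"z":11.2,"spin":0,"fingers":1},
  ],
)

```text
clock: 19.0
eef_pos: [0.5932, 0.1124, 0.0194]
tool_rot: [0.027, 0.954, 0.042, 0.295]
ft_force: [-0.5, -0.2, -0.5]
grip_width: -0.0001
grasp_force: 0.3
```

Emit:
jog_arm(
  motion=[
    {"x":-1.0,"y":0,"z":0.7,"spin":0,"fingers":1},
    {"x":-2.1,"y":0,"z":1.4,"spin":0,"fingers":1},
    {"x":-3.1,"y":0,"z":2.1,"spin":0,"fingers":1},
    {"x":-4.1,"y":0,"z":2.8,"spin":0,"fingers":1},
    {"x":-5.1,"y":0,"z":3.5,"spin":0,"fingers":1},
    {"x":-6.2,"y":0,"z":4.2,"spin":0,"fingers":1},
    {"x":-6.2,"y":0,"z":4.2,"spin":0,"fingers":1},
  ],
)

```text
clock: 19.88
eef_pos: [0.6007, 0.1123, 0.0195]
tool_rot: [0.027, 0.954, 0.042, 0.295]
ft_force: [0.1, 0.3, -0.1]
grip_width: -0.0
grasp_force: 0.0
```

Emit:
jog_arm(
  motion=[
    {"x":-1.0,"y":0,"z":0.7,"spin":0,"fingers":1},
    {"x":-2.1,"y":0,"z":1.4,"spin":0,"fingers":1},
    {"x":-3.3,"y":0,"z":2.2,"spin":0,"fingers":1},
    {"x":-3.3,"y":0,"z":2.2,"spin":0,"fingers":1},
  ],
)

```text
clock: 20.38
eef_pos: [0.6047, 0.1121, 0.0195]
tool_rot: [0.027, 0.954, 0.042, 0.295]
ft_force: [0.8, -0.3, -0.1]
grip_width: -0.0001
grasp_force: 0.0
```

Emit:
jog_arm(
  motion=[
    {"x":-0.8,"y":0,"z":0.6,"spin":0,"fingers":1},
    {"x":-1.6,"y":0,"z":1.1,"spin":0,"fingers":1},
    {"x":-2.4,"y":0,"z":1.6,"spin":0,"fingers":1},
    {"x":-2.4,"y":0,"z":1.6,"spin":0,"fingers":1},
  ],
)

```text
clock: 20.88
eef_pos: [0.6074, 0.112, 0.0195]
tool_rot: [0.027, 0.954, 0.042, 0.295]
ft_force: [-0.2, -0.5, -0.5]
grip_width: -0.0
grasp_force: 0.1
```

Emit:
jog_arm(
  motion=[
    {"x":-0.8,"y":0,"z":0.6,"spin":0,"fingers":1},
    {"x":-1.6,"y":0,"z":1.1,"spin":0,"fingers":1},
    {"x":-1.6,"y":0,"z":1.1,"spin":0,"fingers":1},
  ],
)

```text
clock: 21.25
eef_pos: [0.6087, 0.1119, 0.0191]
tool_rot: [0.027, 0.954, 0.042, 0.294]
ft_force: [-3.4, 0.4, 1.4]
grip_width: 0.0002
grasp_force: 1.7
```

Emit:
jog_arm(
  motion=[
    {"x":-0.8,"y":0,"z":0.6,"spin":0,"fingers":1},
    {"x":-1.6,"y":0,"z":1.1,"spin":0,"fingers":1},
    {"x":-1.6,"y":0,"z":1.1,"spin":0,"fingers":1},
  ],
)

```text
clock: 21.62
eef_pos: [0.6105, 0.1118, 0.019]
tool_rot: [0.027, 0.954, 0.042, 0.294]
ft_force: [-4.4, -1.2, 2.0]
grip_width: -0.0
grasp_force: 2.5
```

Emit:
jog_arm(
  motion=[
    {"x":-0.8,"y":0,"z":0.6,"spin":0,"fingers":1},
    {"x":-1.6,"y":0,"z":1.1,"spin":0,"fingers":1},
    {"x":-1.6,"y":0,"z":1.1,"spin":0,"fingers":1},
  ],
)

```text
clock: 22.0
eef_pos: [0.6124, 0.1118, 0.019]
tool_rot: [0.027, 0.954, 0.042, 0.294]
ft_force: [-5.0, -0.5, 2.5]
grip_width: 0.0002
grasp_force: 2.6
```

Emit:
jog_arm(
  motion=[
    {"x":-0.8,"y":0,"z":0.6,"spin":0,"fingers":1},
    {"x":-0.8,"y":0,"z":0.6,"spin":0,"fingers":1},
  ],
)

```text
clock: 22.25
eef_pos: [0.6133, 0.1117, 0.0189]
tool_rot: [0.027, 0.955, 0.042, 0.294]
ft_force: [-5.1, -0.4, 3.4]
grip_width: -0.0001
grasp_force: 2.8
```

Emit:
jog_arm(
  motion=[
    {"x":-0.9,"y":0,"z":0.5,"spin":0,"fingers":1},
    {"x":-0.9,"y":0,"z":0.5,"spin":0,"fingers":1},
  ],
)

```text
clock: 22.5
eef_pos: [0.6142, 0.1117, 0.0188]
tool_rot: [0.027, 0.955, 0.042, 0.294]
ft_force: [-5.5, -0.3, 2.3]
grip_width: -0.0002
grasp_force: 2.8
```

Emit:
jog_arm(
  motion=[
    {"x":-0.9,"y":0,"z":0.5,"spin":0,"fingers":1},
    {"x":-0.9,"y":0,"z":0.5,"spin":0,"fingers":1},
  ],
)

```text
clock: 22.75
eef_pos: [0.6152, 0.1116, 0.0189]
tool_rot: [0.027, 0.955, 0.042, 0.294]
ft_force: [-6.5, -0.3, 2.7]
grip_width: 0.0001
grasp_force: 2.8
```

Emit:
jog_arm(
  motion=[
    {"x":-0.9,"y":0,"z":0.5,"spin":0,"fingers":1},
    {"x":-0.9,"y":0,"z":0.5,"spin":0,"fingers":1},
  ],
)

```text
clock: 23.0
eef_pos: [0.6159, 0.1115, 0.0188]
tool_rot: [0.027, 0.955, 0.042, 0.293]
ft_force: [-6.0, -0.1, 3.2]
grip_width: 0.0
grasp_force: 3.3
```

Emit:
jog_arm(
  motion=[
    {"x":-0.9,"y":0,"z":0.5,"spin":0,"fingers":1},
    {"x":-0.9,"y":0,"z":0.5,"spin":0,"fingers":1},
  ],
)

```text
clock: 23.25
eef_pos: [0.6164, 0.1115, 0.0186]
tool_rot: [0.027, 0.955, 0.042, 0.293]
ft_force: [-8.9, -1.3, 4.0]
grip_width: 0.0002
grasp_force: 4.1
```

Emit:
jog_arm(
  motion=[
    {"x":-0.9,"y":0,"z":0.5,"spin":0,"fingers":1},
    {"x":-0.9,"y":0,"z":0.5,"spin":0,"fingers":1},
  ],
)

```text
clock: 23.5
eef_pos: [0.6169, 0.1114, 0.0185]
tool_rot: [0.027, 0.955, 0.042, 0.293]
ft_force: [-9.6, 0.3, 4.2]
grip_width: -0.0001
grasp_force: 4.8
```

Emit:
jog_arm(
  motion=[
    {"x":-0.9,"y":0,"z":0.5,"spin":0,"fingers":1},
    {"x":-0.9,"y":0,"z":0.5,"spin":0,"fingers":1},
  ],
)

```text
clock: 23.75
eef_pos: [0.6174, 0.1113, 0.0183]
tool_rot: [0.027, 0.955, 0.042, 0.292]
ft_force: [-11.7, -0.6, 5.7]
grip_width: 0.0001
grasp_force: 5.6
```

Emit:
jog_arm(
  motion=[
    {"x":-0.4,"y":0,"z":0.2,"spin":0,"fingers":1},
    {"x":-0.4,"y":0,"z":0.2,"spin":0,"fingers":1},
    {"x":-0.4,"y":0,"z":0.2,"spin":0,"fingers":1},
  ],
)

```text
clock: 24.12
eef_pos: [0.6175, 0.1113, 0.0181]
tool_rot: [0.027, 0.955, 0.042, 0.292]
ft_force: [-12.1, -0.3, 7.0]
grip_width: 0.0004
grasp_force: 6.0
```

The force rises to about 12 N with hardly any further travel, after about 8 mm of giving way at 4–6 N, so the block is at its stop. I'll draw back straight and then lift.

Emit:
jog_arm(
  motion=[
    {"x":2.5,"y":0,"z":-1.7,"spin":0,"fingers":1},
    {"x":8,"y":0,"z":-5.7,"spin":0,"fingers":1},
    {"x":24,"y":0,"z":-17,"spin":0,"fingers":1},
    {"x":48,"y":0,"z":-34,"spin":0,"fingers":1},
    {"x":72,"y":0,"z":-51,"spin":0,"fingers":1},
    {"x":96,"y":0,"z":-68,"spin":0,"fingers":1},
    {"x":96,"y":0,"z":-68,"spin":0,"fingers":1},
  ],
)

```text
clock: 25.0
eef_pos: [0.5017, 0.1145, 0.0222]
tool_rot: [0.026, 0.954, 0.042, 0.294]
ft_force: [-0.0, 0.8, -0.3]
grip_width: -0.0001
grasp_force: 0.0
```

```bash
python3 - <<'E'
from h import *
st()
c=snap('wrist','w7.png')
# tail edge on top of cartridge: brightness profile along dock axis, top face z=.036
o=np.array([.607,.1125]);ax=np.array([np.cos(-.0314),np.sin(-.0314)])
for s in range(-40,60,4):
    p=np.r_[o+ax*s/1000,.036]; u=pix(c,[p])[0].round().astype(int)
    if 0<=u[0]<560 and 0<=u[1]<420: print(s,u,c['pixels'][u[1],u[0]],end='; ')
E
```

```text
t 25.0 p [0.5017 0.1145 0.0222] F [-0.03  0.84 -0.34] w -0.0001 g 0.0 q [ 0.279  0.273 -0.915 -0.215 -0.093  0.306]
[[-0.8252, 0.0255, 0.5643], [0.0754, 0.995, 0.0654], [-0.5598, 0.0965, -0.823]]
-40 [287 334] [22 24 27]; -36 [287 336] [18 18 22]; -32 [286 338] [40 38 41]; -28 [286 340] [41 39 42]; -24 [286 342] [52 49 52]; -20 [286 343] [71 68 70]; -16 [286 345] [138 131 130]; -12 [286 347] [135 130 127]; -8 [286 348] [135 128 127]; -4 [286 350] [133 128 127]; 0 [286 351] [133 128 127]; 4 [286 352] [132 128 126]; 8 [285 354] [124 119 118]; 12 [285 355] [122 119 117]; 16 [285 356] [119 115 114]; 20 [285 358] [109 105 104]; 24 [285 359] [36 38 41]; 28 [285 360] [42 44 46]; 32 [285 361] [45 45 48]; 36 [285 362] [48 46 48]; 40 [285 364] [47 46 48]; 44 [285 365] [46 47 48]; 48 [285 366] [47 46 48]; 52 [285 367] [45 45 47]; 56 [285 368] [37 36 38];
```

Emit:
jog_arm(
  motion=[
    {"x":10,"y":0,"z":-30,"spin":0,"fingers":1},
    {"x":0,"y":0,"z":-70,"spin":0,"fingers":1},
    {"x":0,"y":0,"z":-70,"spin":0,"fingers":1},
    {"x":0,"y":0,"z":-70,"spin":0,"fingers":1},
  ],
)

```text
clock: 25.55
eef_pos: [0.4655, 0.1103, 0.0809]
tool_rot: [0.027, 0.954, 0.043, 0.296]
ft_force: [-0.5, -0.5, 0.3]
grip_width: -0.0002
grasp_force: 0.0
```

```bash
python3 -c "
from h import *
st(); print(bot.job_done())"
```

```text
t 25.55 p [0.4655 0.1103 0.0809] F [-0.45 -0.52  0.29] w -0.0002 g 0.0 q [ 0.299  0.048 -0.928 -0.005 -0.104  0.323]
[[-0.823, 0.0263, 0.5674], [0.0771, 0.9949, 0.0657], [-0.5628, 0.0978, -0.8208]]
the job is handed in; nothing more can be done
None
```

I laid the cartridge on the deck and pushed it in until the contact block gave way and stopped firmly (about 12 N along the push), then drew the arm clear and handed in at 25.6 s; the stop was judged by force and travel, not by a final picture, and the tail overhung the deck's front edge by about 2–5 mm when first laid down.

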